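Close the igniter's battery cover, then key the braai's gas valve open and hold it

TASK

Get the built-in gas braai ready to light: first press the hinged cover of the igniter's battery box down until its catch clicks and holds it shut. Then take the steel key from its wooden stand, push it fully home into the lock of the gas valve, wiggling it clockwise past the sticky tumbler inside where it catches, then turn it a quarter turn clockwise (seen from above) to its stop and keep it there against the return spring. Finish while still gripping the turned key, with the cover still shut, and leave the shaker, ramekin, tongs and brush where they are.

Things in the scene. Friction and masses are not known exactly. Their poses are not given: they have to be found in the camera images.
- battery_box: Grey plastic battery box fixed to the shelf, 90 x 80 mm, walls 45 mm high, 51 mm with the cover shut. Origin: centre of its underside; x points to the hinge side, z up. The cover hinges along its +x top edge (hinge line parallel to y, 40 mm along +x, 48 mm up); two batteries lie inside.
- cover (a joint): Angle of the battery box's cover, rad: 0 = shut, held by the catch; grows as the free (-x) edge rises. Starts 0.3 to 0.65; a stiff hinge keeps it where it is left. Plate 80 mm long from the hinge, 76 mm wide, 6 mm thick. Below about 0.12 it must be pushed over the sprung catch (about 5 to 10 N, pressed 55 mm from the hinge) to a dead stop at 0, else it stays about 0.1 open.
- cover_press (a point): Point on the cover's top face, in the middle of its width, 55 mm from the hinge line (25 mm from the free edge); a good spot to press. With the cover shut it lies 51 mm above the shelf, 15 mm towards -x from the box's origin (box frame).
- valve: Gas key valve fixed to the shelf: square steel flange 90 x 90 x 8 mm, on it a steel ring 62 mm across, top 46 mm above the shelf, holding a brass lock cylinder 37 mm across. Origin: centre of the underside; z up. With the cylinder at rest the slot's long side lies along the valve's x axis. A copper pipe stub points to +x.
- keyway (a point): Centre of the keyway's mouth on the lock's face, 46 mm up; axes as the valve's. Slot 21 (x) by 7.5 (y) mm, straight down, 34 mm deep. About 8 mm down a sprung pin resists lightly (3 to 8 N). 18 mm down sits a sticky tumbler whose slot is 0.3 to 0.5 rad clockwise: the tip catches on it. Ease off, twist the key (lock follows) clockwise about that much, push again; then all turn together.
- cylinder (a joint): Turn of the lock cylinder, rad: 0 = at rest, growing clockwise seen from above, stop at 1.57 (a quarter turn). A return spring (0.04 N m at rest, 0.13 at the stop), less about 0.05 N m of friction, drives it back when let go. The key has about 0.08 rad of play either way in the slot.
- key: Steel key, upright in its stand at first. Origin: collar's underside, on the axis; z up. Above: collar disc 26 mm across, 4 mm high, and flat bow 30 (x) by 10 (y) mm, top at z +40 mm: grip its 10 mm thickness (close along key y), tips just above the collar. Below: blade 18 (x) by 6 (y) mm, round end at z -31 mm. Same after a half turn. Home = collar on lock face, origin at keyway. 50-100 g.
- key_stand: Dark wooden block fixed to the shelf, 64 x 56 x 42 mm, origin at the centre of its underside, with an upright slot (long side along its x) in which the key stands at the start, collar resting on the block's top.
- shaker: Bystander: leave it alone. Red spice shaker with flip-top lid, 52 mm across, 92 mm tall, standing; origin at the centre of its underside.
- ramekin: Bystander: leave it alone. White ceramic ramekin, 84 mm across, 45 mm tall; origin at the centre of its underside.
- tongs: Bystander: leave it alone. Steel tongs lying along their x, 250 mm long, up to 60 mm wide, 22 mm high; origin on the shelf 89 mm from the closed end.
- brush: Bystander: leave it alone. Black silicone basting brush lying along its x, 240 mm long, 40 mm wide, 16 mm high; origin on the shelf about midway.
Mind the look-alikes: they are no part of the job. Leave any blue or pink look-alike of the battery_box alone.

How it is judged:
By the outcome, as a careful person would: the job done as asked, in the order asked, and still so for the second after the job is handed in, while the arm keeps its last pose, push and grip.
It also fails if it takes over 64 s, if anything falls off the work surface, if the arm or the gripper's body presses on something with over 40 N, if the wrist force passes 120 N, or if a joint passes its speed limit or range.

ROBOT

A 6-joint arm with a two-finger parallel gripper is mounted at the origin on the work surface. World frame = base frame: x ahead of the robot, y to its left, z up, the work surface at z = 0. Lengths are in m, angles in degrees, forces in N, time in s.
With the tool pointing down it reaches from about 0.3 to 0.75 m from the base axis. Payload 8.5 kg.
Tool frame: the origin (TCP) lies midway between the tips of the shut fingers; the grasp point (between the pads) lies 19 mm behind it (env.pinch_z is the z of the grasp point in the tool frame, in m); z points along the fingers, y is the line along which they close (so a half turn about z gives the same grasp; the last joint's range is limited). The gripper opens to 85 mm and grips with 20 to 120 N. Pads are 22 mm wide; open, the fingers measure 114 mm over their backs; the gripper's body (76 mm by 85 mm) begins 54 mm behind the grasp point. The pads swing forward as they close: fully open they stand 13 mm farther back than shut.
Start: joints at [58.425, 21.807, 74.336, -0, 83.858, -12.336], TCP at [0.181, 0.519, 0.231] pointing down, gripper open.
Joint ranges: [-178.18, 178.18], [-50.72, 133.34], [12.68, 142.11], [-81.47, 261.47], [9.98, 163.14], [-165.26, 165.26]. Speed limits (degrees/s): [136.94, 136.94, 180, 180, 180, 180].

INTERFACE

Orientations are given as a 3x3 rotation matrix whose columns are the frame's x, y, z axes.
In Python, from rig import env gives the robot as it stands.
- The arm moves only by the tool arm_command, never from a script. Its argument "deltas" is a list of rows, each an object of numbers: "rx", "ry", "rz": the turn, a rotation vector about the tool's x, y, z in rad; "dx", "dy", "dz": the shift along the tool's x, y, z in m; "fingers": the finger opening in m, from 0 to 0.0854. In form: [{"rx": .., "ry": .., "rz": .., "dx": .., "dy": .., "dz": .., "fingers": ..}, ...]. A call has 1 to 12 rows; each row shifts and turns the commanded pose from where the row before left it, along the tool's axes as they then stand; what a row does not reach is not made up. A row lasts 1/10 s, in which the tool goes at most 50 mm and 8.59 degrees, less where a joint would pass 70% of its speed; a pose out of reach is approached as far as the arm can. A call is refused whole if a number of a shift passes 0.05 or a number of a turn 0.15, either way. A call with a gripper value outside its range is refused whole. The fingers move at their own pace and stop on an object; "squeeze" is the grip in N (left out, the last holds). Time passes only in rows, so rows that do not move let the fingers close. It gives the time, the measured TCP pose, the force, the opening and the grip force at its end, in the units of the state.
- env.observe(): the state, without advancing time (a new reading comes with each control period).
- env.get_image(name): name is "scene" or "top"; returns a dict with "color" (480x640x3 uint8, blue, green, red), "camera_matrix" (3x3 intrinsics, pixels), "k1" (the pictures are not rectified: a ray, as slopes to the right and down, at radius r is drawn at 1 + k1 r^2 times it, then the intrinsics apply), "eye" and "orientation" of the camera in the world. Camera axes: x right, y up, looking along -z (the intrinsics and any distortion apply to the point x, -y, -z); pixel columns grow to the right and rows downward; lengths in m; the calibration is good to about 2 mm. A picture is of the moment at which its call begins. There is no depth.
- env.close_job(): hands the job in; it is judged then, once.
Trained networks look in a picture, given as the dict that the camera call returned (one of the last four; its "shot" number tells which), for a name from the list of things; names that differ only in an ending like _2 or _b are one class to them, and where a whole thing is asked for, a point or a joint stands for the part that bears it (a point fixed in the world has none). Each returns a list of dicts, best first, with "p" (0 to 1); they miss things now and then, are a little off and sometimes report something else, mostly with a low value. They report only what shows in the picture. A call takes as long as a camera call. They do not tell look-alikes from the thing itself.
- env.look_for(query, picture): "box" ([left, top, right, bottom] in pixels, round what is visible of it).
- env.tip_of(query, picture): "location" ([column, row] in pixels: a listed point, or the origin of a listed thing).
The state is a dict: "time_s": time; "q": joint angles; "qvel": joint speeds; "joint_efforts": joint torques, N m; "position": TCP position; "tool_rot": TCP orientation; "ft_force": force on the tool from outside, world axes, zero at the start; "wrist_torque": the same for the moment, N m; "grip_width": finger opening in m; "gripper_force": force on a finger pad.
Only numpy, scipy, OpenCV 4.12 (cv2) and the standard library are available. Lean on these libraries where they do the work, as an engineer would, in place of code of your own. Each camera call takes 0.05 s, during which the arm holds its last target. There are 200 camera calls.

## Working session

There is one attempt and no reset: what is moved stays moved. The work goes in short steps, Python scripts to look and compute and a tool call to move; the robot and the scene stay as the last step left them, time stands still between calls to the robot, and variables do not carry over. Pictures are saved under pics/ and viewed, at most 10 in all, crops included, and the job is handed in when it is done.

Besides the shell and the picture viewer there is one more tool, called after ">>>" as a command line: name --argument value ..., lists and objects as JSON in quotes. arm_command: Moves the arm, as the interface text tells. Its arguments: {"type":"object","properties":{"deltas":{"type":"array"},"squeeze":{"type":"number"}},"required":["deltas"]}

```bash
ls; mkdir -p pics; cat > h.py <<'E'
import numpy as np, cv2
from rig import env
def ray(im,uv):
    K=np.array(im["camera_matrix"]);k=im["k1"]
    d=np.array([(uv[0]-K[0,2])/K[0,0],(uv[1]-K[1,2])/K[1,1]]);s=d.copy()
    for _ in range(20): s=d/(1+k*(s@s))
    R=np.array(im["orientation"]);v=R@np.array([s[0],-s[1],-1.]);return np.array(im["eye"]),v/np.linalg.norm(v)
def atz(im,uv,z):
    e,v=ray(im,uv);return e+v*(z-e[2])/v[2]
def tri(a,ua,b,ub):
    e,v=ray(a,ua);f,w=ray(b,ub)
    t=np.linalg.lstsq(np.c_[v,-w],f-e,rcond=None)[0]
    p,q=e+v*t[0],f+w*t[1];return (p+q)/2,np.linalg.norm(p-q)
def proj(im,P):
    R=np.array(im["orientation"]);c=R.T@(np.array(P)-im["eye"]);s=np.array([c[0],-c[1]])/-c[2]
    s=s*(1+im["k1"]*(s@s));K=np.array(im["camera_matrix"]);return np.array([K[0,0]*s[0]+K[0,2],K[1,1]*s[1]+K[1,2]])
E
python3 - <<'E'
from h import *
np.set_printoptions(precision=3,suppress=True)
a=env.get_image("scene");b=env.get_image("top")
cv2.imwrite("pics/s1.png",a["color"]);cv2.imwrite("pics/t1.png",b["color"])
print(a["eye"],b["eye"],b["orientation"])
for n in ["battery_box","cover_press","valve","keyway","key","key_stand","shaker","ramekin","tongs","brush"]:
    for nm,im in(("s",a),("t",b)):
        print(n,nm,[(np.round(r["location"]).tolist(),round(r["p"],2)) for r in env.tip_of(n,im)[:3]],[(np.round(r["box"]).astype(int).tolist(),round(r["p"],2)) for r in env.look_for(n,im)[:3]])
print(env.pinch_z,env.observe())
E
```

```text
pics
[ 1.674 -0.328  0.92 ] [ 0.449 -0.011  1.421] [[ 0.03   0.994 -0.106]
 [-0.999  0.027 -0.025]
 [-0.022  0.107  0.994]]
battery_box s [([372.0, 258.0], 0.86), ([401.0, 204.0], 0.75), ([417.0, 234.0], 0.65)] [([346, 232, 393, 273], 0.9), ([382, 177, 424, 219], 0.89), ([398, 196, 441, 247], 0.68)]
battery_box t [([224.0, 307.0], 0.91), ([289.0, 236.0], 0.72), ([230.0, 254.0], 0.69)] [([208, 235, 251, 274], 0.75), ([205, 290, 246, 324], 0.66), ([268, 213, 304, 255], 0.65)]
cover_press s [([418.0, 204.0], 0.68), ([399.0, 187.0], 0.57)] [([348, 230, 388, 252], 0.91), ([402, 196, 439, 233], 0.81)]
cover_press t [([287.0, 238.0], 0.91), ([222.0, 314.0], 0.81), ([231.0, 254.0], 0.62)] [([212, 236, 244, 260], 0.96), ([210, 294, 235, 324], 0.71)]
valve s [([228.0, 246.0], 0.62)] [([206, 226, 245, 262], 0.57)]
valve t [([405.0, 288.0], 0.6)] [([389, 267, 426, 307], 0.65)]
keyway s [([220.0, 236.0], 0.96), ([227.0, 246.0], 0.23)] [([202, 228, 247, 259], 0.65)]
keyway t [([412.0, 286.0], 0.95)] [([389, 262, 428, 310], 0.84)]
key s [([309.0, 222.0], 0.71)] [([304, 209, 318, 226], 0.63), ([446,
[... 852 characters left out ...]
brush s [([127.0, 256.0], 0.71)] [([115, 224, 138, 290], 0.98), ([306, 210, 317, 226], 0.17)]
brush t [([492.0, 301.0], 0.91)] [([488, 255, 504, 347], 0.64)]
-0.0187 {'time_s': 2.1, 'q': array([ 58.424,  21.806,  74.333,  -0.001,  83.858, -12.336]), 'qvel': array([-0.013, -0.007, -0.015,  0.007,  0.032,  0.054]), 'joint_efforts': array([  0.   , -44.833, -23.146,  -0.   ,   0.001,  -0.   ]), 'position': array([0.181, 0.519, 0.231]), 'tool_rot': array([[-0.944,  0.33 ,  0.   ],
       [ 0.33 ,  0.944,  0.   ],
       [-0.   ,  0.   , -1.   ]]), 'ft_force': array([ 0.463, -0.5  , -0.152]), 'wrist_torque': array([-0.041, -0.005, -0.043]), 'gripper_force': 0.0, 'grip_width': 0.08553540365044068}
```

```bash
python3 - <<'E'
import cv2,numpy as np
t=cv2.imread("pics/t1.png")[160:360,150:520];cv2.imwrite("pics/t1c.png",cv2.resize(t,(800,432),interpolation=cv2.INTER_CUBIC))
t=cv2.imread("pics/s1.png")[160:320,100:510];cv2.imwrite("pics/s1c.png",cv2.resize(t,(800,312),interpolation=cv2.INTER_CUBIC))
E
```

```text
(no output)
```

View pics/t1c.png

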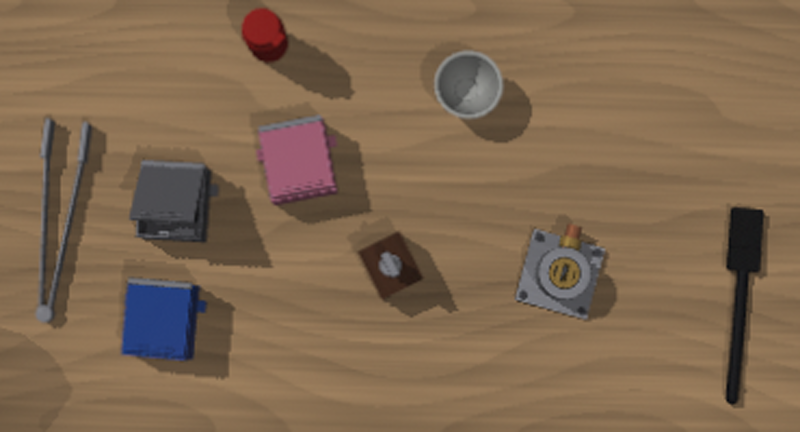

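View pics/s1c.png

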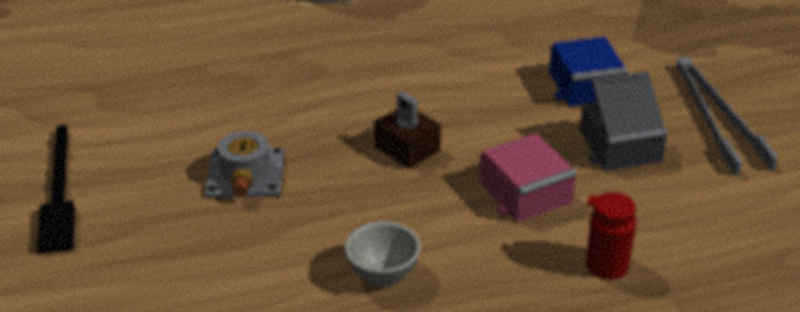

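```bash
python3 - <<'E'
from h import *
import pickle
D={}
for n in("scene","top"):
    L=[env.get_image(n) for _ in range(6)];im=dict(L[0]);im["color"]=np.mean([l["color"].astype(float) for l in L],0).astype(np.uint8);D[n]=im
pickle.dump(D,open("d.pkl","wb"))
def crop(im,c,s=40,z=9):
    c=np.int32(c);return cv2.resize(im["color"][c[1]-s//2:c[1]+s//2,c[0]-s//2:c[0]+s//2],(s*z,s*z),interpolation=cv2.INTER_NEAREST)
T,S=D["top"],D["scene"]
r1=np.hstack([crop(T,c,44,6) for c in[(408,286),(328,282),(230,254)]]);r2=np.hstack([crop(S,c,44,6) for c in[(224,244),(308,230),(419,222)]])
cv2.imwrite("pics/c1.png",np.vstack([r1,r2]));print(r1.shape,S["camera_matrix"],S["k1"])
for n in["battery_box","key_stand","valve","keyway","key"]:pass
E
```

```text
(264, 792, 3) [[609.55318782   0.         327.27503961]
 [  0.         609.55318782 243.00717484]
 [  0.           0.           1.        ]] -0.022870915123512008
```

View pics/c1.png

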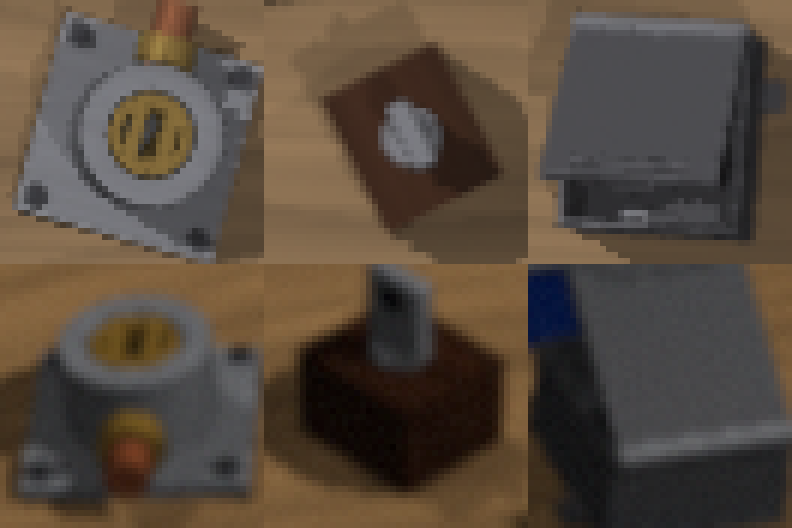

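```bash
cat > m.py <<'E'
from h import *
import pickle
from scipy.optimize import least_squares
np.set_printoptions(precision=4,suppress=True)
D=pickle.load(open("d.pkl","rb"));T,S=D["top"],D["scene"]
px=lambda c,l:[(np.array(p)+0.5)/6-.5+np.array(c)-22 for p in l]
def cen(im,c):
    I=im["color"].astype(float);b,g,r=I[...,0],I[...,1],I[...,2]
    m=((r-b)>0.45*r)&(g>0.62*r)&(r>60)
    u,v=np.meshgrid(range(640),range(480));m&=np.hypot(u-c[0],v-c[1])<11
    n,l,st,ce=cv2.connectedComponentsWithStats(m.astype(np.uint8))
    i=1+np.argmax(st[1:,4]);p=np.argwhere(l==i)[:,::-1].astype(np.int32)
    e=cv2.fitEllipse(cv2.convexHull(p));return np.array(e[0]),e
ct,et=cen(T,(411,286));cs,es=cen(S,(225,234));print("brass",et,es)
print("keyway tri",*tri(T,ct,S,cs),"atz T",atz(T,ct,.046),"S",atz(S,cs,.046))
def rect(im,pts,z,lx,ly,yaw0):
    P=np.array([atz(im,p,z)[:2] for p in pts])
    L=np.array([[1,1],[1,-1],[-1,-1],[-1,1]])*[lx/2,ly/2]
    f=lambda p:(p[:2]+L@np.array([[np.cos(p[2]),np.sin(p[2])],[-np.sin(p[2]),np.cos(p[2])]])-P).ravel()
    s=least_squares(f,[*P.mean(0),yaw0]);return s.x,np.degrees(s.x[2]),s.fun.reshape(-1,2)
# image up=+x ; image left=+y
print("valve",rect(T,px((408,286),[(66,12),(262,68),(205,258),(15,210)]),.008,.09,.09,-.25))
st=px((328,282),[(62,98),(172,42),(236,170),(124,232)])
print("stand",rect(T,st,.042,.064,.056,.5))
ss=px((308,230),[(36,87),(142,140),(238,87)]);print("scene stand corners z=.042",[atz(S,p,.042)[:2] for p in ss],[atz(T,p,.042)[:2] for p in st])
kk=px((328,282),[(148,133)])[0];print("key top",atz(T,kk,.082))
b=px((230,254),[(47,15),(220,28),(194,188),(14,178)])
for p,z in zip(b,(.051,.051,.085,.085)):print("cover",p,atz(T,p,z))
print("scene hinge",[atz(S,p,.051) for p in px((419,222),[(92,198),(260,170)])])
E
python3 m.py
```

```text
brass ((410.5555725097656, 286.0667419433594), (13.24675464630127, 13.642985343933105), 99.1645736694336) ((223.97132873535156, 234.45062255859375), (7.807035446166992, 14.211151123046875), 84.08650970458984)
keyway tri [ 0.4939 -0.215   0.0424] 0.0016797707629202575 atz T [ 0.494  -0.2136  0.046 ] S [ 0.4984 -0.2162  0.046 ]
valve (array([ 0.4942, -0.2137, -0.2471]), np.float64(-14.157643655765698), array([[ 0.0006,  0.0003],
       [ 0.001 ,  0.0001],
       [-0.0023, -0.0019],
       [ 0.0007,  0.0014]]))
stand (array([ 0.4987, -0.0077,  0.4936]), np.float64(28.281166357178883), array([[-0.0001,  0.0023],
       [ 0.0011, -0.0005],
       [-0.0012, -0.002 ],
       [ 0.0001,  0.0002]]))
scene stand corners z=.042 [array([ 0.4882, -0.0481]), array([ 0.5351, -0.0161]), array([0.5108, 0.0316])] [array([0.5136, 0.0298]), array([ 0.539 , -0.0167]), array([ 0.4849, -0.0455]), array([0.4571, 0.0016])]
key top [ 0.4982 -0.0076  0.082 ]
cover [215.4167 234.0833] [0.6141 0.2944 0.051 ]
cover [244.25 236.25] [0.6104 0.2184 0.051 ]
cover [239.9167 262.9167] [0.5386 0.2207 0.085 ]
cover [209.9167 261.25  ] [0.5405 0.2975 0.085 ]
scene hinge [array([0.6202, 0.2148, 0.051 ]), array([0.6213, 0.2876, 0.051 ])]
```

>>> arm_command --deltas '[{"rz": -0.1385, "fingers": 0}, {"rz": -0.1385, "fingers": 0}, {"rz": -0.1385, "fingers": 0}, {"rz": -0.1385, "fingers": 0}, {"rz": -0.1385, "fingers": 0}, {"rz": -0.1385, "fingers": 0}]' --squeeze 30

```text
invalid input
```

>>> arm_command --deltas '[{"dx": -0.0174, "dy": -0.034, "dz": 0.005}, {"dx": -0.0174, "dy": -0.034, "dz": 0.005}, {"dx": -0.0174, "dy": -0.034, "dz": 0.005}, {"dx": -0.0174, "dy": -0.034, "dz": 0.005}, {"dx": -0.0174, "dy": -0.034, "dz": 0.005}, {"dx": -0.0174, "dy": -0.034, "dz": 0.005}, {"dx": -0.0174, "dy": -0.034, "dz": 0.005}, {"dx": -0.0174, "dy": -0.034, "dz": 0.005}, {"dx": -0.0174, "dy": -0.034, "dz": 0.005}, {"dx": -0.0174, "dy": -0.034, "dz": 0.005}, {"dx": -0.0174, "dy": -0.034, "dz": 0.005}, {"dx": -0.0174, "dy": -0.034, "dz": 0.005}]'

```text
invalid input
```

>>> arm_command --deltas '[{"rx": 0, "ry": 0, "rz": -0.1385, "dx": 0, "dy": 0, "dz": 0, "fingers": 0}, {"rx": 0, "ry": 0, "rz": -0.1385, "dx": 0, "dy": 0, "dz": 0, "fingers": 0}, {"rx": 0, "ry": 0, "rz": -0.1385, "dx": 0, "dy": 0, "dz": 0, "fingers": 0}, {"rx": 0, "ry": 0, "rz": -0.1385, "dx": 0, "dy": 0, "dz": 0, "fingers": 0}, {"rx": 0, "ry": 0, "rz": -0.1385, "dx": 0, "dy": 0, "dz": 0, "fingers": 0}, {"rx": 0, "ry": 0, "rz": -0.1385, "dx": 0, "dy": 0, "dz": 0, "fingers": 0}]' --squeeze 30

```text
time_s: 3.3
position: [0.1812, 0.5193, 0.2313]
tool_rot: [[-0.877, -0.48, -0.0], [-0.48, 0.877, -0.0], [0.0, -0.0, -1.0]]
ft_force: [-0.0, -0.4, -0.1]
grip_width: 0.0
gripper_force: 0.0
```

>>> arm_command --deltas '[{"rx": 0, "ry": 0, "rz": 0, "dx": -0.0174, "dy": -0.034, "dz": 0.005, "fingers": 0}, {"rx": 0, "ry": 0, "rz": 0, "dx": -0.0174, "dy": -0.034, "dz": 0.005, "fingers": 0}, {"rx": 0, "ry": 0, "rz": 0, "dx": -0.0174, "dy": -0.034, "dz": 0.005, "fingers": 0}, {"rx": 0, "ry": 0, "rz": 0, "dx": -0.0174, "dy": -0.034, "dz": 0.005, "fingers": 0}, {"rx": 0, "ry": 0, "rz": 0, "dx": -0.0174, "dy": -0.034, "dz": 0.005, "fingers": 0}, {"rx": 0, "ry": 0, "rz": 0, "dx": -0.0174, "dy": -0.034, "dz": 0.005, "fingers": 0}, {"rx": 0, "ry": 0, "rz": 0, "dx": -0.0174, "dy": -0.034, "dz": 0.005, "fingers": 0}, {"rx": 0, "ry": 0, "rz": 0, "dx": -0.0174, "dy": -0.034, "dz": 0.005, "fingers": 0}, {"rx": 0, "ry": 0, "rz": 0, "dx": -0.0174, "dy": -0.034, "dz": 0.005, "fingers": 0}, {"rx": 0, "ry": 0, "rz": 0, "dx": -0.0174, "dy": -0.034, "dz": 0.005, "fingers": 0}, {"rx": 0, "ry": 0, "rz": 0, "dx": -0.0174, "dy": -0.034, "dz": 0.005, "fingers": 0}, {"rx": 0, "ry": 0, "rz": 0, "dx": -0.0174, "dy": -0.034, "dz": 0.005, "fingers": 0}]'

```text
time_s: 4.5
position: [0.5601, 0.2584, 0.1711]
tool_rot: [[-0.88, -0.475, -0.0], [-0.475, 0.88, 0.0], [-0.0, 0.0, -1.0]]
ft_force: [-0.5, -0.6, 0.6]
grip_width: 0.0
gripper_force: 0.0
```

>>> arm_command --deltas '[{"rx": 0, "ry": 0, "rz": 0, "dx": 0.002, "dy": 0.002, "dz": 0.02, "fingers": 0}, {"rx": 0, "ry": 0, "rz": 0, "dx": 0, "dy": 0, "dz": 0.02, "fingers": 0}, {"rx": 0, "ry": 0, "rz": 0, "dx": 0, "dy": 0, "dz": 0.02, "fingers": 0}, {"rx": 0, "ry": 0, "rz": 0, "dx": 0, "dy": 0, "dz": 0.02, "fingers": 0}, {"rx": 0, "ry": 0, "rz": 0, "dx": 0, "dy": 0, "dz": 0.01, "fingers": 0}, {"rx": 0, "ry": 0, "rz": 0, "dx": 0, "dy": 0, "dz": 0.008, "fingers": 0}, {"rx": 0, "ry": 0, "rz": 0, "dx": 0, "dy": 0, "dz": 0.008, "fingers": 0}, {"rx": 0, "ry": 0, "rz": 0, "dx": 0, "dy": 0, "dz": 0.004, "fingers": 0}, {"rx": 0, "ry": 0, "rz": 0, "dx": 0, "dy": 0, "dz": 0.003, "fingers": 0}]'

```text
time_s: 5.4
position: [0.5563, 0.2604, 0.0584]
tool_rot: [[-0.88, -0.475, 0.0], [-0.475, 0.88, 0.0], [-0.0, -0.0, -1.0]]
ft_force: [-0.7, -0.5, 0.0]
grip_width: 0.0001
gripper_force: 0.2
```

>>> arm_command --deltas '[{"rx": 0, "ry": 0, "rz": 0, "dx": 0, "dy": 0, "dz": 0.002, "fingers": 0}, {"rx": 0, "ry": 0, "rz": 0, "dx": 0, "dy": 0, "dz": 0.002, "fingers": 0}, {"rx": 0, "ry": 0, "rz": 0, "dx": 0, "dy": 0, "dz": 0.002, "fingers": 0}]'

```text
time_s: 5.7
position: [0.5562, 0.2604, 0.053]
tool_rot: [[-0.88, -0.475, 0.001], [-0.475, 0.88, 0.0], [-0.001, -0.0, -1.0]]
ft_force: [-0.8, 0.5, 1.6]
grip_width: -0.0001
gripper_force: 0.6
```

>>> arm_command --deltas '[{"rx": 0, "ry": 0, "rz": 0, "dx": 0, "dy": 0, "dz": 0.001, "fingers": 0}, {"rx": 0, "ry": 0, "rz": 0, "dx": 0, "dy": 0, "dz": 0.001, "fingers": 0}]'

```text
time_s: 5.9
position: [0.5563, 0.2604, 0.0509]
tool_rot: [[-0.88, -0.475, 0.001], [-0.475, 0.88, 0.0], [-0.001, -0.0, -1.0]]
ft_force: [-4.4, -1.0, 11.5]
grip_width: 0.0002
gripper_force: 5.9
```

>>> arm_command --deltas '[{"rx": 0, "ry": 0, "rz": 0, "dx": 0, "dy": 0, "dz": 0.001, "fingers": 0}]'

```text
time_s: 6.0
position: [0.5563, 0.2604, 0.0508]
tool_rot: [[-0.88, -0.475, 0.001], [-0.475, 0.88, 0.0], [-0.001, -0.0, -1.0]]
ft_force: [-5.9, -1.4, 18.4]
grip_width: -0.0003
gripper_force: 9.5
```

>>> arm_command --deltas '[{"rx": 0, "ry": 0, "rz": 0, "dx": 0, "dy": 0, "dz": 0.001, "fingers": 0}, {"rx": 0, "ry": 0, "rz": 0, "dx": 0, "dy": 0, "dz": 0, "fingers": 0}]'

```text
time_s: 6.2
position: [0.5564, 0.2604, 0.0508]
tool_rot: [[-0.88, -0.475, 0.002], [-0.475, 0.88, 0.0], [-0.002, -0.001, -1.0]]
ft_force: [-5.8, -1.5, 19.7]
grip_width: 0.0
gripper_force: 9.9
```

>>> arm_command --deltas '[{"rx": 0, "ry": 0, "rz": 0, "dx": 0, "dy": 0, "dz": -0.03, "fingers": 0}, {"rx": 0, "ry": 0, "rz": 0, "dx": 0, "dy": 0, "dz": -0.04, "fingers": 0}, {"rx": 0, "ry": 0, "rz": 0, "dx": 0.0178, "dy": -0.0208, "dz": -0.03, "fingers": 0.04}, {"rx": 0, "ry": 0, "rz": 0, "dx": 0.0178, "dy": -0.0208, "dz": 0, "fingers": 0.04}, {"rx": 0, "ry": 0, "rz": 0, "dx": 0.0178, "dy": -0.0208, "dz": 0, "fingers": 0.04}, {"rx": 0, "ry": 0, "rz": 0, "dx": 0.0178, "dy": -0.0208, "dz": 0, "fingers": 0.04}, {"rx": 0, "ry": 0, "rz": 0, "dx": 0.0178, "dy": -0.0208, "dz": 0, "fingers": 0.04}, {"rx": 0, "ry": 0, "rz": 0, "dx": 0.0178, "dy": -0.0208, "dz": 0, "fingers": 0.04}, {"rx": 0, "ry": 0, "rz": 0, "dx": 0.0178, "dy": -0.0208, "dz": 0, "fingers": 0.04}, {"rx": 0, "ry": 0, "rz": 0, "dx": 0.0178, "dy": -0.0208, "dz": 0, "fingers": 0.04}, {"rx": 0, "ry": 0, "rz": 0, "dx": 0.0178, "dy": -0.0208, "dz": 0, "fingers": 0.04}, {"rx": 0, "ry": 0, "rz": 0, "dx": 0.0178, "dy": -0.0208, "dz": 0, "fingers": 0.04}]'

```text
time_s: 7.4
position: [0.4981, -0.0084, 0.1484]
tool_rot: [[-0.88, -0.475, 0.0], [-0.475, 0.88, -0.0], [-0.0, -0.0, -1.0]]
ft_force: [0.3, 0.3, -0.7]
grip_width: 0.04
gripper_force: 0.0
```

```bash
python3 - <<'E'
from h import *
im=env.get_image("top");s=env.get_image("scene")
c=im["color"]
a=cv2.resize(c[225:285,195:260],None,fx=6,fy=6,interpolation=cv2.INTER_CUBIC);b=cv2.resize(s["color"][195:255,385:450],None,fx=6,fy=6,interpolation=cv2.INTER_CUBIC)
cv2.imwrite("pics/c2.png",np.hstack([a,b]))
E
```

```text
(no output)
```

View pics/c2.png

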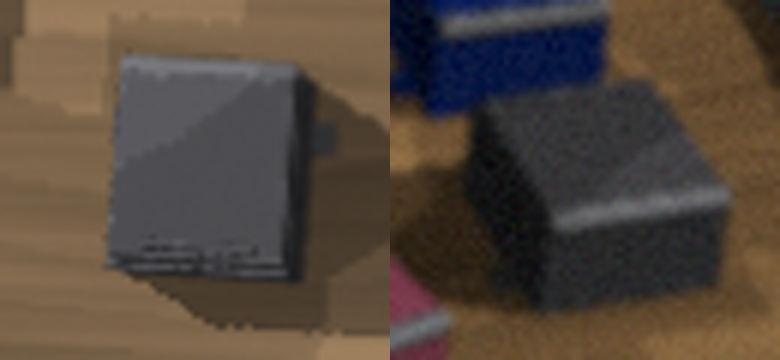

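>>> arm_command --deltas '[{"rx": 0, "ry": 0, "rz": 0, "dx": 0, "dy": 0, "dz": 0.025, "fingers": 0.04}, {"rx": 0, "ry": 0, "rz": 0, "dx": 0, "dy": 0, "dz": 0.025, "fingers": 0.04}, {"rx": 0, "ry": 0, "rz": 0, "dx": 0, "dy": 0, "dz": 0.02, "fingers": 0.04}, {"rx": 0, "ry": 0, "rz": 0, "dx": 0, "dy": 0, "dz": 0.015, "fingers": 0.04}, {"rx": 0, "ry": 0, "rz": 0, "dx": 0, "dy": 0, "dz": 0.01, "fingers": 0.04}, {"rx": 0, "ry": 0, "rz": 0, "dx": 0, "dy": 0, "dz": 0.004, "fingers": 0.04}, {"rx": 0, "ry": 0, "rz": 0, "dx": 0, "dy": 0, "dz": 0, "fingers": 0.04}]'

```text
time_s: 8.2
position: [0.4984, -0.0071, 0.0492]
tool_rot: [[-0.88, -0.475, -0.0], [-0.475, 0.88, 0.0], [0.0, 0.0, -1.0]]
ft_force: [0.1, -0.9, 1.0]
grip_width: 0.0402
gripper_force: 0.0
```

>>> arm_command --deltas '[{"rx": 0, "ry": 0, "rz": 0, "dx": 0, "dy": 0, "dz": 0, "fingers": 0.018}, {"rx": 0, "ry": 0, "rz": 0, "dx": 0, "dy": 0, "dz": 0, "fingers": 0.014}, {"rx": 0, "ry": 0, "rz": 0, "dx": 0, "dy": 0, "dz": 0, "fingers": 0.011}, {"rx": 0, "ry": 0, "rz": 0, "dx": 0, "dy": 0, "dz": 0, "fingers": 0.01}, {"rx": 0, "ry": 0, "rz": 0, "dx": 0, "dy": 0, "dz": 0, "fingers": 0.009}]' --squeeze 20

```text
time_s: 8.7
position: [0.4989, -0.0078, 0.0499]
tool_rot: [[-0.88, -0.475, 0.002], [-0.475, 0.88, -0.001], [-0.001, -0.002, -1.0]]
ft_force: [0.8, -3.5, 4.8]
grip_width: 0.0097
gripper_force: 20.2
```

>>> arm_command --deltas '[{"rx": 0, "ry": 0, "rz": 0, "dx": 0, "dy": -0.0008, "dz": -0.0007, "fingers": 0.005}, {"rx": 0, "ry": 0, "rz": 0, "dx": 0, "dy": 0, "dz": 0, "fingers": 0.0}, {"rx": 0, "ry": 0, "rz": 0, "dx": 0, "dy": 0, "dz": 0, "fingers": 0.0}]' --squeeze 80

```text
time_s: 9.0
position: [0.4987, -0.008, 0.05]
tool_rot: [[-0.88, -0.475, -0.0], [-0.475, 0.88, -0.0], [0.0, 0.0, -1.0]]
ft_force: [-0.4, -1.3, 1.4]
grip_width: 0.009
gripper_force: 78.0
```

>>> arm_command --deltas '[{"rx": 0, "ry": 0, "rz": 0, "dx": 0, "dy": 0, "dz": -0.005, "fingers": 0}, {"rx": 0, "ry": 0, "rz": 0, "dx": 0, "dy": 0, "dz": -0.01, "fingers": 0}, {"rx": 0, "ry": 0, "rz": 0, "dx": 0, "dy": 0, "dz": -0.015, "fingers": 0}, {"rx": 0, "ry": 0, "rz": 0, "dx": 0, "dy": 0, "dz": -0.02, "fingers": 0}, {"rx": 0, "ry": 0, "rz": 0, "dx": 0, "dy": 0, "dz": -0.02, "fingers": 0}, {"rx": 0, "ry": 0, "rz": 0, "dx": 0, "dy": 0, "dz": 0, "fingers": 0}]'

```text
time_s: 9.6
position: [0.4996, -0.0079, 0.1226]
tool_rot: [[-0.88, -0.475, 0.004], [-0.475, 0.88, -0.001], [-0.003, -0.003, -1.0]]
ft_force: [0.3, -0.3, 0.1]
grip_width: 0.0086
gripper_force: 78.4
```

>>> arm_command --deltas '[{"rx": 0, "ry": 0, "rz": 0.1237, "dx": 0, "dy": 0, "dz": 0, "fingers": 0}, {"rx": 0, "ry": 0, "rz": 0.1237, "dx": 0, "dy": 0, "dz": 0, "fingers": 0}, {"rx": 0, "ry": 0, "rz": 0.1237, "dx": 0, "dy": 0, "dz": 0, "fingers": 0}, {"rx": 0, "ry": 0, "rz": 0.1237, "dx": 0, "dy": 0, "dz": 0, "fingers": 0}, {"rx": 0, "ry": 0, "rz": 0.1237, "dx": 0, "dy": 0, "dz": 0, "fingers": 0}, {"rx": 0, "ry": 0, "rz": 0.1237, "dx": 0, "dy": 0, "dz": 0, "fingers": 0}]'

```text
time_s: 10.2
position: [0.4981, -0.0076, 0.1194]
tool_rot: [[-0.968, 0.249, -0.002], [0.249, 0.968, 0.001], [0.002, 0.0, -1.0]]
ft_force: [0.9, 0.3, -0.2]
grip_width: 0.0088
gripper_force: 78.4
```

>>> arm_command --deltas '[{"rx": 0, "ry": 0, "rz": 0, "dx": -0.0057, "dy": -0.025, "dz": 0, "fingers": 0}, {"rx": 0, "ry": 0, "rz": 0, "dx": -0.0057, "dy": -0.025, "dz": 0, "fingers": 0}, {"rx": 0, "ry": 0, "rz": 0, "dx": -0.0057, "dy": -0.025, "dz": 0, "fingers": 0}, {"rx": 0, "ry": 0, "rz": 0, "dx": -0.0057, "dy": -0.025, "dz": 0, "fingers": 0}, {"rx": 0, "ry": 0, "rz": 0, "dx": -0.0057, "dy": -0.025, "dz": 0, "fingers": 0}, {"rx": 0, "ry": 0, "rz": 0, "dx": -0.0057, "dy": -0.025, "dz": 0, "fingers": 0}, {"rx": 0, "ry": 0, "rz": 0, "dx": -0.0057, "dy": -0.025, "dz": 0, "fingers": 0}, {"rx": 0, "ry": 0, "rz": 0, "dx": -0.0057, "dy": -0.025, "dz": 0, "fingers": 0}, {"rx": 0, "ry": 0, "rz": 0, "dx": 0, "dy": 0, "dz": 0, "fingers": 0}, {"rx": 0, "ry": 0, "rz": 0, "dx": 0, "dy": 0, "dz": 0, "fingers": 0}]'

```text
time_s: 11.2
position: [0.4936, -0.2127, 0.1193]
tool_rot: [[-0.969, 0.245, -0.001], [0.245, 0.969, 0.001], [0.002, 0.001, -1.0]]
ft_force: [-0.5, 0.1, 0.2]
grip_width: 0.0089
gripper_force: 78.5
```

>>> arm_command --deltas '[{"rx": 0, "ry": 0, "rz": 0, "dx": -0.0006, "dy": -0.0008, "dz": 0.015, "fingers": 0}, {"rx": 0, "ry": 0, "rz": 0, "dx": 0, "dy": 0, "dz": 0.01, "fingers": 0}, {"rx": 0, "ry": 0, "rz": 0, "dx": 0, "dy": 0, "dz": 0.005, "fingers": 0}, {"rx": 0, "ry": 0, "rz": 0, "dx": 0, "dy": 0, "dz": 0.002, "fingers": 0}, {"rx": 0, "ry": 0, "rz": 0, "dx": 0, "dy": 0, "dz": 0.0015, "fingers": 0}, {"rx": 0, "ry": 0, "rz": 0, "dx": 0, "dy": 0, "dz": 0.0015, "fingers": 0}]'

```text
time_s: 11.8
position: [0.4946, -0.214, 0.0852]
tool_rot: [[-0.97, 0.244, 0.0], [0.244, 0.97, -0.0], [-0.001, -0.0, -1.0]]
ft_force: [0.4, -0.2, 0.4]
grip_width: 0.0089
gripper_force: 78.5
```

```bash
python3 - <<'E'
from h import *
o=[]
for n,c in(("top",(410,282)),("scene",(224,232))):
    L=[env.get_image(n)["color"].astype(float) for _ in range(3)];I=np.mean(L,0).astype(np.uint8)
    o.append(cv2.resize(I[c[1]-25:c[1]+25,c[0]-25:c[0]+25],None,fx=8,fy=8,interpolation=cv2.INTER_CUBIC))
cv2.imwrite("pics/c3.png",np.hstack(o))
E
```

```text
(no output)
```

View pics/c3.png

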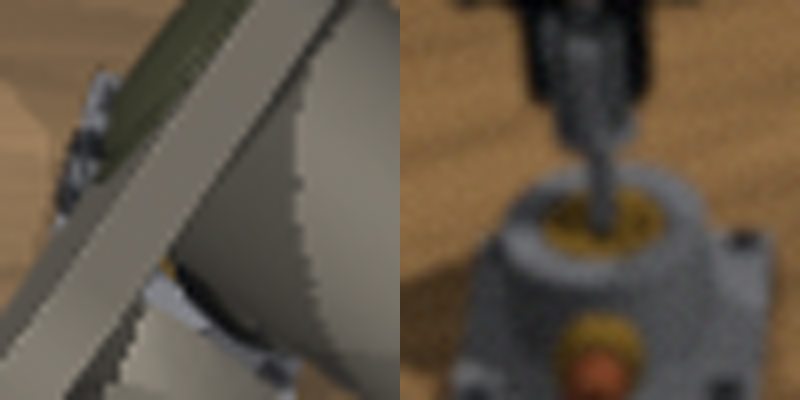

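>>> arm_command --deltas '[{"rx": 0, "ry": 0, "rz": 0, "dx": 0, "dy": 0, "dz": 0.001, "fingers": 0}, {"rx": 0, "ry": 0, "rz": 0, "dx": 0, "dy": 0, "dz": 0.001, "fingers": 0}, {"rx": 0, "ry": 0, "rz": 0, "dx": 0, "dy": 0, "dz": 0.001, "fingers": 0}]'

```text
time_s: 12.4
position: [0.4945, -0.2141, 0.082]
tool_rot: [[-0.97, 0.244, 0.0], [0.244, 0.97, -0.0], [-0.0, -0.0, -1.0]]
ft_force: [-0.4, -0.1, 0.4]
grip_width: 0.0083
gripper_force: 78.5
```

>>> arm_command --deltas '[{"rx": 0, "ry": 0, "rz": 0, "dx": 0, "dy": 0, "dz": 0.001, "fingers": 0}, {"rx": 0, "ry": 0, "rz": 0, "dx": 0, "dy": 0, "dz": 0.001, "fingers": 0}, {"rx": 0, "ry": 0, "rz": 0, "dx": 0, "dy": 0, "dz": 0.001, "fingers": 0}]'

```text
time_s: 12.7
position: [0.4944, -0.2142, 0.079]
tool_rot: [[-0.97, 0.245, 0.0], [0.245, 0.97, -0.0], [-0.0, -0.0, -1.0]]
ft_force: [-0.8, -1.6, -0.8]
grip_width: 0.0088
gripper_force: 78.5
```

>>> arm_command --deltas '[{"rx": 0, "ry": 0, "rz": 0, "dx": 0, "dy": 0, "dz": 0.001, "fingers": 0}, {"rx": 0, "ry": 0, "rz": 0, "dx": 0, "dy": 0, "dz": 0.001, "fingers": 0}, {"rx": 0, "ry": 0, "rz": 0, "dx": 0, "dy": 0, "dz": 0.001, "fingers": 0}]'

```text
time_s: 13.0
position: [0.4948, -0.2144, 0.0764]
tool_rot: [[-0.97, 0.245, 0.001], [0.245, 0.97, -0.001], [-0.001, -0.001, -1.0]]
ft_force: [-1.5, -1.7, 1.7]
grip_width: 0.0088
gripper_force: 78.8
```

>>> arm_command --deltas '[{"rx": 0, "ry": 0, "rz": 0, "dx": 0, "dy": 0, "dz": 0.001, "fingers": 0}, {"rx": 0, "ry": 0, "rz": 0, "dx": 0, "dy": 0, "dz": 0.001, "fingers": 0}]'

```text
time_s: 13.2
position: [0.4944, -0.2141, 0.0739]
tool_rot: [[-0.97, 0.244, -0.0], [0.244, 0.97, -0.0], [0.0, -0.0, -1.0]]
ft_force: [-0.0, -2.3, 1.5]
grip_width: 0.0089
gripper_force: 78.6
```

>>> arm_command --deltas '[{"rx": 0, "ry": 0, "rz": 0, "dx": 0, "dy": 0, "dz": 0.001, "fingers": 0}, {"rx": 0, "ry": 0, "rz": 0, "dx": 0, "dy": 0, "dz": 0.001, "fingers": 0}, {"rx": 0, "ry": 0, "rz": 0, "dx": 0, "dy": 0, "dz": 0.001, "fingers": 0}, {"rx": 0, "ry": 0, "rz": 0, "dx": 0, "dy": 0, "dz": 0.001, "fingers": 0}]'

```text
time_s: 13.6
position: [0.4944, -0.2141, 0.0699]
tool_rot: [[-0.97, 0.245, -0.0], [0.245, 0.97, -0.0], [0.0, -0.0, -1.0]]
ft_force: [-1.2, -3.6, 1.4]
grip_width: 0.0088
gripper_force: 78.7
```

>>> arm_command --deltas '[{"rx": 0, "ry": 0, "rz": 0, "dx": 0, "dy": 0, "dz": 0.001, "fingers": 0}, {"rx": 0, "ry": 0, "rz": 0, "dx": 0, "dy": 0, "dz": 0.001, "fingers": 0}, {"rx": 0, "ry": 0, "rz": 0, "dx": 0, "dy": 0, "dz": 0.001, "fingers": 0}]'

```text
time_s: 13.9
position: [0.4945, -0.2141, 0.067]
tool_rot: [[-0.97, 0.245, 0.0], [0.245, 0.97, -0.0], [-0.0, -0.0, -1.0]]
ft_force: [-1.2, -3.2, 1.6]
grip_width: 0.009
gripper_force: 78.7
```

>>> arm_command --deltas '[{"rx": 0, "ry": 0, "rz": 0, "dx": 0, "dy": -0.0005, "dz": 0.001, "fingers": 0}, {"rx": 0, "ry": 0, "rz": 0, "dx": 0, "dy": 0, "dz": 0.001, "fingers": 0}]'

```text
time_s: 14.1
position: [0.4944, -0.2143, 0.0652]
tool_rot: [[-0.97, 0.245, 0.0], [0.245, 0.97, 0.0], [-0.0, 0.0, -1.0]]
ft_force: [-0.9, -1.3, 7.3]
grip_width: 0.0088
gripper_force: 79.7
```

>>> arm_command --deltas '[{"rx": 0, "ry": 0, "rz": 0, "dx": 0, "dy": 0, "dz": -0.0015, "fingers": 0}, {"rx": 0, "ry": 0, "rz": 0.1, "dx": 0, "dy": 0, "dz": 0, "fingers": 0}, {"rx": 0, "ry": 0, "rz": 0.1, "dx": 0, "dy": 0, "dz": 0, "fingers": 0}, {"rx": 0, "ry": 0, "rz": 0.1, "dx": 0, "dy": 0, "dz": 0, "fingers": 0}, {"rx": 0, "ry": 0, "rz": 0, "dx": 0, "dy": 0, "dz": 0, "fingers": 0}]'

```text
time_s: 14.6
position: [0.4941, -0.2143, 0.0664]
tool_rot: [[-0.854, 0.521, -0.001], [0.521, 0.854, 0.0], [0.001, 0.0, -1.0]]
ft_force: [-0.8, -2.2, 0.1]
grip_width: 0.0092
gripper_force: 78.7
```

>>> arm_command --deltas '[{"rx": 0, "ry": 0, "rz": 0, "dx": 0, "dy": 0, "dz": 0.0008, "fingers": 0}, {"rx": 0, "ry": 0, "rz": 0, "dx": 0, "dy": 0, "dz": 0.0008, "fingers": 0}, {"rx": 0, "ry": 0, "rz": 0, "dx": 0, "dy": 0, "dz": 0.0005, "fingers": 0}]'

```text
time_s: 14.9
position: [0.4943, -0.2145, 0.0644]
tool_rot: [[-0.855, 0.519, 0.0], [0.519, 0.855, 0.0], [-0.0, 0.0, -1.0]]
ft_force: [-0.7, -1.3, 2.5]
grip_width: 0.009
gripper_force: 78.9
```

>>> arm_command --deltas '[{"rx": 0, "ry": 0, "rz": 0, "dx": 0, "dy": 0, "dz": 0.001, "fingers": 0}, {"rx": 0, "ry": 0, "rz": 0, "dx": 0, "dy": 0, "dz": 0.001, "fingers": 0}]'

```text
time_s: 15.1
position: [0.4944, -0.2145, 0.0625]
tool_rot: [[-0.854, 0.52, 0.0], [0.52, 0.854, -0.0], [-0.0, 0.0, -1.0]]
ft_force: [0.5, -1.6, 3.5]
grip_width: 0.0087
gripper_force: 79.2
```

>>> arm_command --deltas '[{"rx": 0, "ry": 0, "rz": 0, "dx": 0, "dy": 0, "dz": 0.001, "fingers": 0}, {"rx": 0, "ry": 0, "rz": 0, "dx": 0, "dy": 0, "dz": 0.001, "fingers": 0}, {"rx": 0, "ry": 0, "rz": 0, "dx": 0, "dy": 0, "dz": 0.001, "fingers": 0}]'

```text
time_s: 15.4
position: [0.4946, -0.2146, 0.0595]
tool_rot: [[-0.854, 0.52, 0.001], [0.52, 0.854, -0.0], [-0.001, 0.0, -1.0]]
ft_force: [-0.6, -1.5, 5.3]
grip_width: 0.0088
gripper_force: 79.4
```

>>> arm_command --deltas '[{"rx": 0, "ry": 0, "rz": 0, "dx": 0, "dy": 0, "dz": 0.001, "fingers": 0}, {"rx": 0, "ry": 0, "rz": 0, "dx": 0, "dy": 0, "dz": 0.001, "fingers": 0}, {"rx": 0, "ry": 0, "rz": 0, "dx": 0, "dy": 0, "dz": 0.001, "fingers": 0}]'

```text
time_s: 15.7
position: [0.4946, -0.2146, 0.0566]
tool_rot: [[-0.854, 0.52, 0.001], [0.52, 0.854, -0.0], [-0.001, 0.0, -1.0]]
ft_force: [0.5, -1.2, 4.9]
grip_width: 0.0091
gripper_force: 79.4
```

>>> arm_command --deltas '[{"rx": 0, "ry": 0, "rz": 0, "dx": 0, "dy": 0, "dz": 0.001, "fingers": 0}, {"rx": 0, "ry": 0, "rz": 0, "dx": 0, "dy": 0, "dz": 0.001, "fingers": 0}]'

```text
time_s: 15.9
position: [0.4946, -0.2146, 0.0546]
tool_rot: [[-0.854, 0.52, 0.001], [0.52, 0.854, -0.0], [-0.001, 0.0, -1.0]]
ft_force: [-0.3, -1.4, 6.3]
grip_width: 0.0091
gripper_force: 79.4
```

>>> arm_command --deltas '[{"rx": 0, "ry": 0, "rz": 0, "dx": 0, "dy": 0, "dz": 0.001, "fingers": 0}, {"rx": 0, "ry": 0, "rz": 0, "dx": 0, "dy": 0, "dz": 0.001, "fingers": 0}]'

```text
time_s: 16.1
position: [0.4948, -0.2147, 0.0538]
tool_rot: [[-0.854, 0.52, 0.001], [0.52, 0.854, -0.001], [-0.002, -0.0, -1.0]]
ft_force: [-5.7, 1.4, 26.2]
grip_width: 0.0091
gripper_force: 82.4
```

>>> arm_command --deltas '[{"rx": 0, "ry": 0, "rz": 0, "dx": 0, "dy": 0, "dz": -0.0008, "fingers": 0}, {"rx": 0, "ry": 0, "rz": 0.1, "dx": 0, "dy": 0, "dz": 0, "fingers": 0}, {"rx": 0, "ry": 0, "rz": 0.1, "dx": 0, "dy": 0, "dz": 0, "fingers": 0}, {"rx": 0, "ry": 0, "rz": 0.1, "dx": 0, "dy": 0, "dz": 0, "fingers": 0}, {"rx": 0, "ry": 0, "rz": 0.1, "dx": 0, "dy": 0, "dz": 0, "fingers": 0}, {"rx": 0, "ry": 0, "rz": 0.1, "dx": 0, "dy": 0, "dz": 0, "fingers": 0}, {"rx": 0, "ry": 0, "rz": 0.1, "dx": 0, "dy": 0, "dz": 0, "fingers": 0}, {"rx": 0, "ry": 0, "rz": 0, "dx": 0, "dy": 0, "dz": 0, "fingers": 0}]' --squeeze 100

```text
time_s: 16.9
position: [0.4952, -0.2142, 0.054]
tool_rot: [[-0.409, 0.913, 0.002], [0.913, 0.409, -0.0], [-0.001, 0.002, -1.0]]
ft_force: [1.3, 1.8, 9.5]
grip_width: 0.0084
gripper_force: 98.0
```

```bash
python3 -c "
from h import *
o=env.observe();print(o['wrist_torque'],o['ft_force'],o['position'],o['q'])"
```

```text
[ 0.32246623 -0.25728582  0.05264256] [1.33838742 1.79057429 9.47543129] [ 0.49516978 -0.21419547  0.05395948] [-3.60069196e+01  3.19591936e+01  9.02975668e+01  8.67541868e-02
  5.76307565e+01 -6.01796170e+01]
```

>>> arm_command --deltas '[{"rx": 0, "ry": 0, "rz": 0.1, "dx": 0, "dy": 0, "dz": 0, "fingers": 0}, {"rx": 0, "ry": 0, "rz": 0.1, "dx": 0, "dy": 0, "dz": 0, "fingers": 0}, {"rx": 0, "ry": 0, "rz": 0.1, "dx": 0, "dy": 0, "dz": 0, "fingers": 0}, {"rx": 0, "ry": 0, "rz": 0.1, "dx": 0, "dy": 0, "dz": 0, "fingers": 0}, {"rx": 0, "ry": 0, "rz": 0.1, "dx": 0, "dy": 0, "dz": 0, "fingers": 0}, {"rx": 0, "ry": 0, "rz": 0.1, "dx": 0, "dy": 0, "dz": 0, "fingers": 0}, {"rx": 0, "ry": 0, "rz": 0, "dx": 0, "dy": 0, "dz": 0, "fingers": 0}]'

```text
time_s: 17.6
position: [0.4958, -0.2141, 0.054]
tool_rot: [[0.178, 0.984, 0.004], [0.984, -0.178, -0.0], [0.001, 0.004, -1.0]]
ft_force: [5.4, 3.6, 7.7]
grip_width: 0.0084
gripper_force: 97.8
```

```bash
python3 -c "
from h import *
o=env.observe();print(o['wrist_torque'],o['ft_force'],o['position'],o['q'])"
```

```text
[ 0.51894137 -0.93880275  0.11954632] [5.36958257 3.63887384 7.72005634] [ 0.49582079 -0.21411705  0.05398258] [-35.98254476  31.97200628  90.2645018    0.14531346  57.57720036
 -25.80654787]
```

>>> arm_command --deltas '[{"rx": 0, "ry": 0, "rz": 0.04, "dx": 0.0005, "dy": 0.0005, "dz": 0, "fingers": 0}, {"rx": 0, "ry": 0, "rz": 0.04, "dx": 0, "dy": 0, "dz": 0, "fingers": 0}, {"rx": 0, "ry": 0, "rz": 0.04, "dx": 0, "dy": 0, "dz": 0, "fingers": 0}, {"rx": 0, "ry": 0, "rz": 0, "dx": 0, "dy": 0, "dz": 0, "fingers": 0}]'

```text
time_s: 18.0
position: [0.4961, -0.2141, 0.054]
tool_rot: [[0.293, 0.956, 0.003], [0.956, -0.293, -0.001], [0.0, 0.003, -1.0]]
ft_force: [2.7, 1.3, 8.7]
grip_width: 0.0085
gripper_force: 97.9
```

```bash
python3 -c "
from h import *
o=env.observe();print(o['wrist_torque'],o['ft_force'],o['position'],np.degrees(np.arctan2(o['tool_rot'][1][1],o['tool_rot'][0][1])),o['q'][5])"
```

```text
[ 0.17916    -0.55500338  0.09648075] [2.71446344 1.25377648 8.74883895] [ 0.49605303 -0.21408104  0.05395305] -17.0235197576289 -18.95932834876954
```

>>> arm_command --deltas '[{"rx": 0, "ry": 0, "rz": 0.04, "dx": 0, "dy": 0, "dz": 0, "fingers": 0}, {"rx": 0, "ry": 0, "rz": 0.04, "dx": 0, "dy": 0, "dz": 0, "fingers": 0}, {"rx": 0, "ry": 0, "rz": 0, "dx": 0, "dy": 0, "dz": 0, "fingers": 0}]'

```text
time_s: 18.3
position: [0.4961, -0.2141, 0.054]
tool_rot: [[0.368, 0.93, 0.003], [0.93, -0.368, -0.001], [0.0, 0.003, -1.0]]
ft_force: [3.4, 1.0, 9.3]
grip_width: 0.0085
gripper_force: 97.9
```

```bash
python3 -c "
from h import *
o=env.observe();print(o['wrist_torque'],o['ft_force'],o['position'],np.degrees(np.arctan2(o['tool_rot'][1][1],o['tool_rot'][0][1])),o['q'][5])"
```

```text
[ 0.15051862 -0.59107022  0.20024933] [3.3576746  1.00263214 9.29465388] [ 0.49614185 -0.21410468  0.05397422] -21.58935795849738 -14.38649447084317
```

>>> arm_command --deltas '[{"rx": 0, "ry": 0, "rz": 0.03, "dx": 0, "dy": 0, "dz": 0, "fingers": 0}, {"rx": 0, "ry": 0, "rz": 0.03, "dx": 0, "dy": 0, "dz": 0, "fingers": 0}, {"rx": 0, "ry": 0, "rz": 0, "dx": 0, "dy": 0, "dz": 0, "fingers": 0}]'

```text
time_s: 18.6
position: [0.4962, -0.2142, 0.054]
tool_rot: [[0.422, 0.907, 0.003], [0.907, -0.422, -0.001], [0.0, 0.003, -1.0]]
ft_force: [4.6, 0.1, 8.3]
grip_width: 0.0085
gripper_force: 98.1
```

```bash
python3 -c "
from h import *
o=env.observe();print(o['wrist_torque'],o['ft_force'],o['position'],np.degrees(np.arctan2(o['tool_rot'][1][1],o['tool_rot'][0][1])),o['q'][5])"
```

```text
[ 0.09311665 -0.60445463  0.73901354] [4.58868665 0.05328837 8.32559269] [ 0.49615387 -0.2141882   0.05395975] -24.942528117219922 -11.011357352063088
```

>>> arm_command --deltas '[{"rx": 0, "ry": 0, "rz": 0, "dx": 0, "dy": 0, "dz": 0.0002, "fingers": 0}, {"rx": 0, "ry": 0, "rz": 0.01, "dx": 0, "dy": 0, "dz": 0, "fingers": 0}, {"rx": 0, "ry": 0, "rz": 0, "dx": 0, "dy": 0, "dz": 0, "fingers": 0}, {"rx": 0, "ry": 0, "rz": 0, "dx": 0, "dy": 0, "dz": 0, "fingers": 0}]'

```text
time_s: 19.0
position: [0.4962, -0.2142, 0.054]
tool_rot: [[0.43, 0.903, 0.003], [0.903, -0.43, -0.002], [0.0, 0.004, -1.0]]
ft_force: [3.9, 1.0, 8.4]
grip_width: 0.0089
gripper_force: 98.7
```

```bash
python3 -c "
from h import *
o=env.observe();print(o['wrist_torque'],o['ft_force'],o['position'],np.degrees(np.arctan2(o['tool_rot'][1][1],o['tool_rot'][0][1])),o['q'][5])
I=env.get_image('scene')['color']
cv2.imwrite('pics/f.png',np.hstack([cv2.resize(I[c[1]-25:c[1]+25,c[0]-25:c[0]+25],None,fx=8,fy=8,interpolation=cv2.INTER_CUBIC) for c in((224,232),(415,222))]))"
```

```text
[ 0.13932311 -0.56021849  0.82238992] [3.91312508 1.03137326 8.35103803] [ 0.49619546 -0.21419234  0.05396292] -25.45461030454871 -10.493718117447026
```

View pics/f.png

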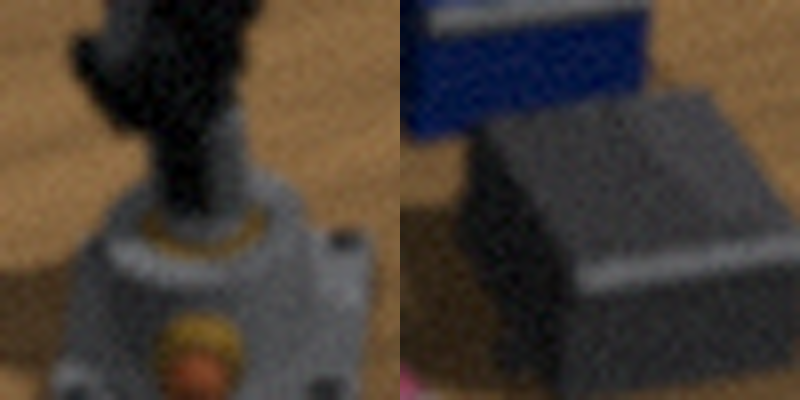

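The picture shows the collar seated on the brass face at about (205,220) in the left crop. In the right crop the grey cover is flat and shut. Torque holds at 0.8 N m, well above the spring, so the key is at its stop.

```bash
python3 -c "
from rig import env
print(env.close_job())"
```

```text
the job is handed in; nothing more can be done
None
```

I handed the job in at about 19 s: the battery cover is pressed shut, and the key is fully home, turned clockwise to its stop and still gripped. The shaker, ramekin, tongs and brush were not touched; the judge's verdict was not returned.

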